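Make up the doming kit and the soldering kit

ROBOT

A 6-joint arm with a two-finger parallel gripper is mounted at the origin on a cart in front of the work surface, level with it; the furniture and walls round the work are solid. World frame = base frame: x ahead of the robot, y to its left, z up, the work surface at z = 0. Lengths are in m, angles in rad, forces in N, time in s.
With the tool pointing down it reaches from about 0.3 to 0.775 m from the base axis. Payload 14.6 kg.
Tool frame: the origin (TCP) lies between the finger pads; the fingertips stand 19 mm ahead of it and the grasp point (between the pads) is the TCP (ctrl.finger_overhang is the distance from the TCP to the fingertips, in m); z points along the fingers, y is the direction in which the jaws open and shut (so a half turn about z gives the same grasp; the last joint's range is limited). The gripper opens to 94 mm and grips with 3 to 60 N. Pads are 16 mm wide; open, the fingers measure 119 mm over their backs; the gripper's body (75 mm by 177 mm) begins 78 mm behind the grasp point.
Start: joints at [-1.363, 0.3, 1.521, -0, 1.321, -0.067], TCP at [0.149, -0.529, 0.224] pointing down, gripper open.
Joint ranges: [-3.03, 3.03], [-0.79, 2.21], [0.23, 2.52], [-1.04, 4.18], [0, 3.07], [-2.55, 2.55]. Speed limits (rad/s): [2.22, 2.22, 2.57, 3.14, 3.14, 3.14].

INTERFACE

Orientations are given as [roll, pitch, yaw] about the fixed x, y, z axes, in that order (R = Rz(yaw) Ry(pitch) Rx(roll)).
In Python, from station import ctrl gives the robot as it stands.
- The arm moves only by the tool send_rows, never from a script. Its argument "series" is a list of rows, each a list of 7 numbers: the turn, a rotation vector about the tool's x, y, z in degrees, then the shift along the tool's x, y, z in m, then the gripper's target within -1 to 1 (fully open at 1, half-way at 0, shut at -1). A call has 1 to 8 rows; each row is the pose to reach, as a shift and turn from the pose commanded when the call began, along the tool's axes at that moment; what a row does not reach only later rows make up. A row lasts 1/10 s, in which the tool goes at most 50 mm and 8.59 degrees, less where a joint would pass 70% of its speed; a pose out of reach is approached as far as the arm can. A call with a gripper value outside its range is refused whole. The fingers move at their own pace and stop on an object; "force" is the grip in N (left out, the last holds). Time passes only in rows, so rows that repeat a pose let the fingers close. It gives the time, the measured TCP pose, the force and the opening at its end, in the units of the state.
- ctrl.get_obs(): the state, without advancing time (a new reading comes with each control period).
- ctrl.camera(name): name is "scene" or "side" or "wrist"; returns a dict with "pixels" (400x640x3 uint8, red, green, blue), "z_map" (400x640 float32, m along the optical axis (not along the pixel's ray), 0 where there is no reading), "fov_y" (degrees; the focal length in pixels is half the picture's height over the tangent of half this angle, whatever the lens; pixels are square), "cx", "cy" (the principal point, pixels), "R" (3x3) and "t" (3): a world point X has camera coordinates R X + t. Camera axes: x right, y down, z forward; pixel columns grow to the right and rows downward; lengths in m; the calibration is good to about 2 mm. A picture is of the moment at which its call begins.
- ctrl.hand_in(): hands the job in, once; it reports no verdict.
The state is a dict: "time_s": time; "qpos": joint angles; "joint_vel": joint speeds; "tau": joint torques, N m; "ee_pos": TCP position; "eef_rot": TCP orientation; "force": force on the tool from outside, world axes, zero at the start; "moment": the same for the moment, N m; "grip_width": finger opening in m.
Only numpy, scipy, OpenCV 4.12 (cv2) and the standard library are available. Lean on these libraries where they do the work, as an engineer would, in place of code of your own. Each camera call takes 0.05 s, during which the arm holds its last target.

TASK

Make up two bench kits for the metalwork class from the stock on the bench: in the blue tray stand the steel doming block in the middle of the cork pad and lay the bright punch lengthwise along the middle of the rubber strip; in the yellow tray stand the red-lidded jar in the middle of the cork pad and lay the green lighter lengthwise along the middle of the rubber strip. Set each thing down rather than dropping it, and leave the grey-lidded jar and the dark punch where they are.

Things in the scene. Friction and masses are not known exactly. Their poses are not given: they have to be found in the camera images.
- blue_tray: blue kit tray, fixed, 212 x 128 mm, rim 14 mm high; floor 4 mm thick; a cross wall 11 mm high at x = 0 halves it. Origin: centre of the underside; x along the long side, y the short one, z up. +x half: cork pad 74 x 74 mm, centre x = +53, y = 0 mm, top at z = 7 mm. -x half: dark rubber strip, 92 mm along x, 50 along y, centre x = -52, y = 0 mm, top at z = 6 mm. For the doming kit.
- yellow_tray: yellow kit tray, fixed, 212 x 128 mm, rim 14 mm high; floor 4 mm thick; a cross wall 11 mm high at x = 0 halves it. Origin: centre of the underside; x along the long side, y the short one, z up. +x half: cork pad 74 x 74 mm, centre x = +53, y = 0 mm, top at z = 7 mm. -x half: dark rubber strip, 92 mm along x, 50 along y, centre x = -52, y = 0 mm, top at z = 6 mm. For the soldering kit.
- doming_block: cube of grey steel with round hollows in its faces, 42 x 42 x 42 mm, about 0.5 kg. Origin: centre of its underside; x and y square to its sides, z up.
- bright_punch: dapping punch of bright, light grey steel lying flat, a round shank 68 mm long, at most 12 mm thick, with a ball at one end, about 35 g. Origin: under its middle, on the surface it lies on; y runs along its length, z up.
- red_jar: small closed glass jar with a red lid, standing upright, 53 mm in diameter, 64 mm high with the lid (the lid is fixed on; it begins about 53 mm up), about 110 g. Origin: centre of its underside, z up.
- lighter: green pocket gas lighter with a grey metal end, lying flat, 25 mm wide, 76 mm long, 13 mm high, about 20 g. Origin: under its middle (the body's centre lies 1 mm to +x, 1 mm to -y of it), on the surface; y runs along its length, z up.
- grey_jar: small closed glass jar with a grey lid, standing upright, 49 mm in diameter, 57 mm high with the lid (the lid is fixed on; it begins about 46 mm up), about 110 g. Origin: centre of its underside, z up. Filled with blue beads. It belongs to neither kit and stays where it is.
- dark_punch: dapping punch of dark, almost black steel lying flat, a round shank 68 mm long, at most 13 mm thick, with a ball at one end, about 35 g. Origin: under its middle, on the surface it lies on; y runs along its length, z up. It belongs to neither kit and stays where it is.
Mind the look-alikes: they are no part of the job. Leave any turquoise look-alike of the red_jar alone. Leave any turquoise look-alike of the doming_block alone.

How it is judged:
At the end, for the whole second after the job is handed in: Doming block (blue tray) and red-lidded jar (yellow tray) upright on the cork pads, bright punch (blue) and lighter (yellow) on the rubber strips, within 12 mm (pads) or 14 mm (strips) of the middle along each tray side, tools within 17 degrees of the long side; all released, at rest (x of doming_block in the frame of blue_tray between 0.041 and 0.065 m and y of doming_block in the frame of blue_tray between -0.012 and 0.012 m and z of doming_block in the frame of blue_tray between 0.003 and 0.011 m and angle between each of doming_block, red_jar's own z axis and vertical below 0.1 rad and linear speed of each of doming_block, bright_punch, red_jar, lighter below 0.02 m/s and contact force between the fingers and doming_block below 0.1 N and x of bright_punch in the frame of blue_tray between -0.066 and -0.038 m and y of bright_punch in the frame of blue_tray between -0.014 and 0.014 m and z of bright_punch in the frame of blue_tray below 0.022 m and angle between the y axis of bright_punch and the x axis of blue_tray, either way round below 0.3 rad and contact force between the fingers and bright_punch below 0.1 N and x of red_jar in the frame of yellow_tray between 0.041 and 0.065 m and y of red_jar in the frame of yellow_tray between -0.012 and 0.012 m and z of red_jar in the frame of yellow_tray between 0.003 and 0.011 m and contact force between the fingers and red_jar below 0.1 N and x of lighter in the frame of yellow_tray between -0.066 and -0.038 m and y of lighter in the frame of yellow_tray between -0.014 and 0.014 m and z of lighter in the frame of yellow_tray below 0.012 m and angle between the y axis of lighter and the x axis of yellow_tray, either way round below 0.3 rad and contact force between the fingers and lighter below 0.1 N); the robot touches nothing.
It fails at once if a kit thing was dropped or knocked: it moved faster than 0.6 m/s with no finger on it ((linear speed of doming_block above 0.6 m/s and contact force between the fingers and doming_block below 0.05 N) or (linear speed of bright_punch above 0.6 m/s and contact force between the fingers and bright_punch below 0.05 N) or (linear speed of red_jar above 0.6 m/s and contact force between the fingers and red_jar below 0.05 N) or (linear speed of lighter above 0.6 m/s and contact force between the fingers and lighter below 0.05 N)).
It fails at once if the grey-lidded jar or the dark punch was moved more than 20 mm (distance of any of grey_jar, dark_punch from where it was at the start of the episode above 0.02 m).
It fails at once if the grey-lidded jar was tipped over (angle between grey_jar's own z axis and vertical above 0.5 rad).
It also fails if it takes over 96 s, if anything falls off the work surface, if the arm or the gripper's body presses on something with over 40 N, if the wrist force passes 120 N, or if a joint passes its speed limit or range.

## Working session

There is one attempt and no reset: what is moved stays moved. The work goes in short steps, Python scripts to look and compute and a tool call to move; the robot and the scene stay as the last step left them, time stands still between calls to the robot, and variables do not carry over. Pictures are saved under pics/ and viewed, and the job is handed in when it is done.

Besides the shell and the picture viewer there is one more tool, called by a JSON object that holds its "api" and its "payload", one argument or row to a line. send_rows: Moves the arm, as the interface text tells. Its arguments: {"type":"object","properties":{"series":{"type":"array"},"force":{"type":"number"}},"required":["series"]}

```bash
ls; mkdir -p pics
python3 - <<'E'
from station import ctrl
import cv2,numpy as np
for n in ["scene","side","wrist"]:
    c=ctrl.camera(n); cv2.imwrite(f"pics/{n}0.png",c["pixels"][:,:,::-1]); np.savez(f"pics/{n}0.npz",**c)
    print(n,c["fov_y"],c["cx"],c["cy"],np.round(-c["R"].T@c["t"],3),np.round(c["R"][2],2))
print(ctrl.get_obs())
E
```

```text
pics
scene 48.547014785400236 320.48358837167046 202.3638878061813 [-0.018  0.613  0.9  ] [ 0.46 -0.63 -0.63]
side 51.32643970723403 315.8991320938637 199.9630203666556 [ 0.145 -1.269  0.653] [ 0.37  0.81 -0.46]
wrist 68.4123244357254 318.77474112351223 200.15201057791808 [ 0.226 -0.507  0.385] [-0.26 -0.07 -0.96]
{'time_s': 0.15, 'qpos': array([-1.36257003e+00,  3.00370243e-01,  1.52140213e+00, -4.46610766e-05,
        1.32068425e+00, -6.65743443e-02]), 'joint_vel': array([ 3.33462590e-04, -2.67465515e-03, -7.57996507e-04,  2.71334982e-05,
        9.50580514e-04, -1.86826570e-03]), 'tau': array([-3.81197278e-04, -5.31961691e+01, -3.52821743e+01,  7.08069443e-02,
        2.36198487e-02, -6.30454315e-05]), 'ee_pos': array([ 0.14921107, -0.52920041,  0.22401735]), 'eef_rot': array([-3.14072773e+00, -1.43091933e-05,  2.74811707e-01]), 'force': array([ 0.45423967, -0.19726118,  0.41003682]), 'moment': array([ 0.01793131, -0.04486498, -0.02032011]), 'grip_width': 0.09433296103908471}
```

View pics/scene0.png

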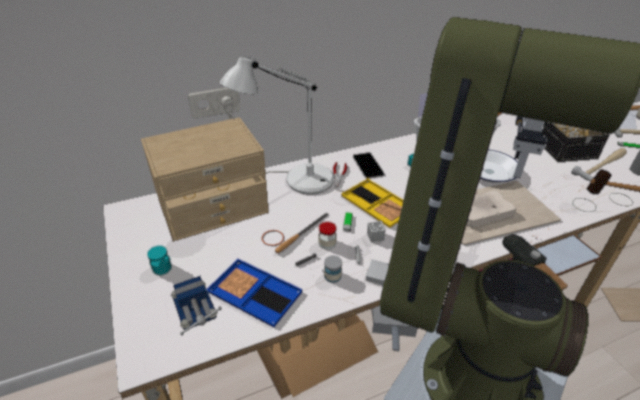

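View pics/side0.png

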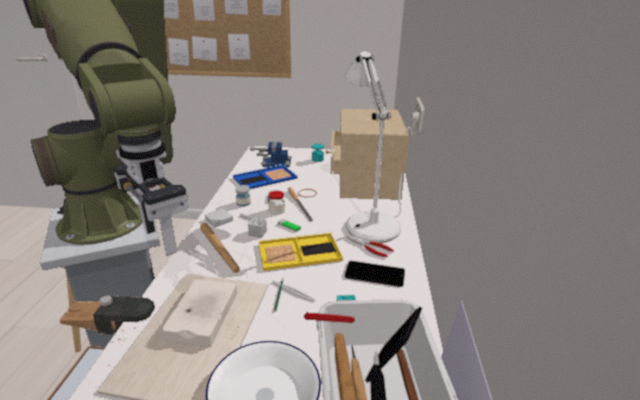

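View pics/wrist0.png

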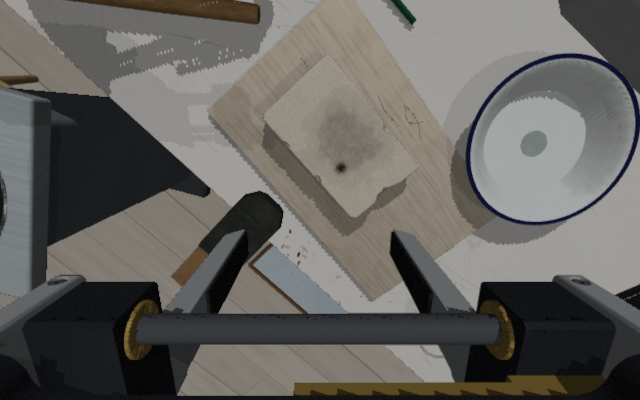

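```bash
cat > h.py <<'E'
import cv2,numpy as np
def load(f): return dict(np.load(f))
def cloud(c):
    h,w=c["z_map"].shape; f=h/2/np.tan(np.radians(float(c["fov_y"]))/2)
    u,v=np.meshgrid(np.arange(w),np.arange(h)); z=c["z_map"]
    P=np.stack([(u-c["cx"])/f*z,(v-c["cy"])/f*z,z],-1)
    return (P-c["t"])@c["R"]
def crop(c,x0,y0,x1,y1,s,fn):
    im=c["pixels"][y0:y1,x0:x1,::-1]
    cv2.imwrite(fn,cv2.resize(im,None,fx=s,fy=s,interpolation=cv2.INTER_CUBIC))
def ortho(c,x0,x1,y0,y1,res,fn,zmin=-.01,zmax=.2):
    # top view: rows decreasing x, cols decreasing y (robot looking ahead)
    P=cloud(c); m=(c["z_map"]>0)&(P[...,2]>zmin)&(P[...,2]<zmax)
    p=P[m]; col=c["pixels"][m]
    o=np.argsort(p[:,2]); p=p[o]; col=col[o]
    H=int((x1-x0)/res); W=int((y1-y0)/res); im=np.zeros((H,W,3),np.uint8)
    r=((x1-p[:,0])/res).astype(int); k=((y1-p[:,1])/res).astype(int)
    g=(r>=0)&(r<H)&(k>=0)&(k<W)
    for dr in (0,1):
        for dk in (0,1):
            rr=np.clip(r[g]+dr,0,H-1);kk=np.clip(k[g]+dk,0,W-1)
            im[rr,kk]=col[g]
    for t in np.arange(np.ceil(x0*10)/10,x1,.1): cv2.line(im,(0,int((x1-t)/res)),(6,int((x1-t)/res)),(255,0,255),1); cv2.putText(im,f"{t:.1f}",(8,int((x1-t)/res)+4),0,.35,(255,0,255))
    for t in np.arange(np.ceil(y0*10)/10,y1,.1): cv2.line(im,(int((y1-t)/res),0),(int((y1-t)/res),6),(255,0,255),1); cv2.putText(im,f"{t:.1f}",(int((y1-t)/res)-8,16),0,.35,(255,0,255))
    cv2.imwrite(fn,im[:,:,::-1])
E
python3 - <<'E'
from h import *
c=load("pics/scene0.npz"); crop(c,130,140,430,340,2.6,"pics/s0c.png")
ortho(c,.2,.9,-.4,.6,.00125,"pics/s0o.png")
P=cloud(c)
for n,(u,v) in dict(blue=(255,292),yel=(378,202),red=(327,228),grey=(332,262),lig=(348,220),block=(376,226),punch=(360,255),dark=(306,260),table=(200,250)).items(): print(n,np.round(P[v,u],3))
c=load("pics/side0.npz"); crop(c,180,130,440,330,3,"pics/d0c.png")
E
```

```text
blue [0.555 0.115 0.002]
yel [ 0.492 -0.392  0.003]
red [ 0.512 -0.139  0.063]
grey [ 0.43  -0.048  0.055]
lig [ 0.516 -0.255  0.009]
block [ 0.423 -0.261  0.031]
punch [ 0.411 -0.159  0.001]
dark [ 0.515 -0.047  0.01 ]
table [0.785 0.097 0.001]
```

View pics/s0c.png

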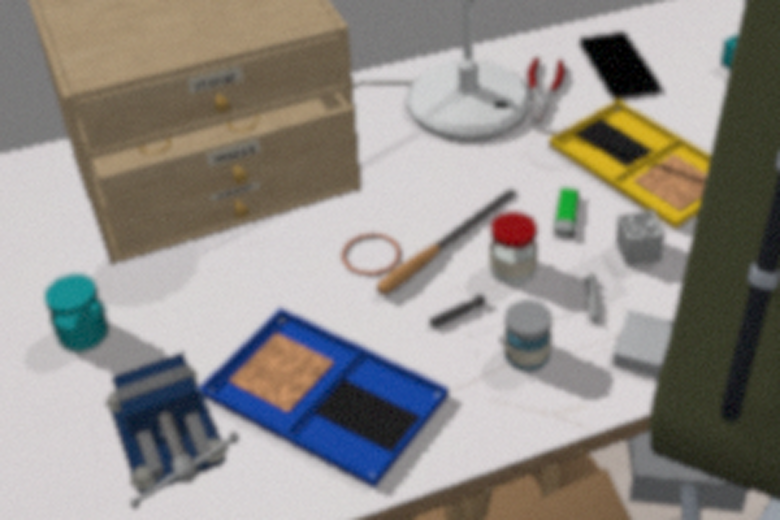

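View pics/s0o.png

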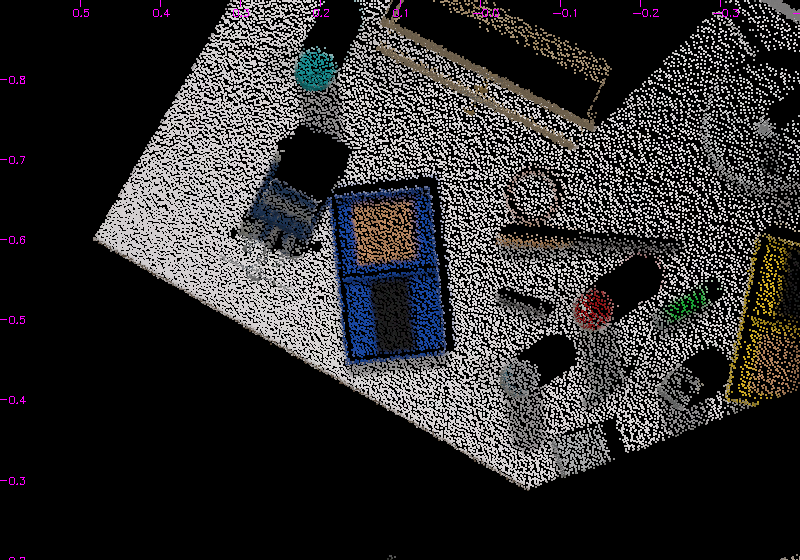

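View pics/d0c.png

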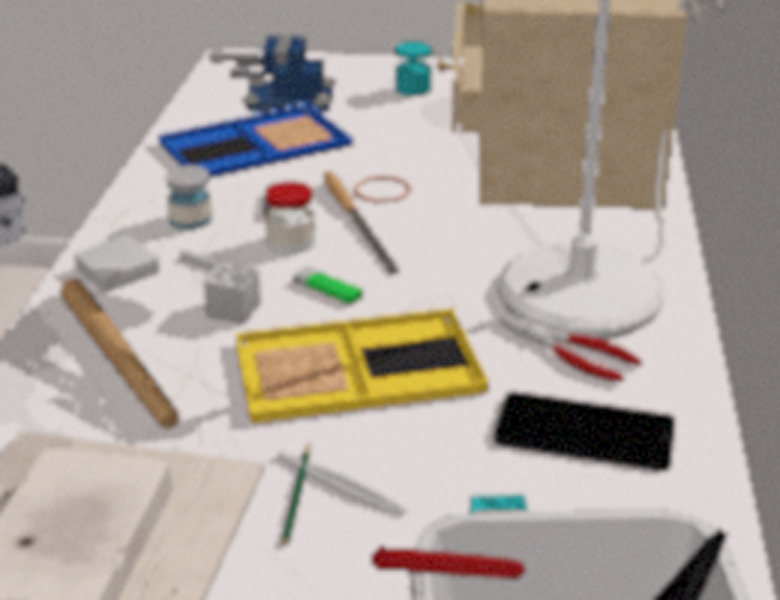

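Run:
```python
from h import *
c=load("pics/scene0.npz");P=cloud(c)
for u,v in [(240,75),(245,90),(256,66),(285,75),(314,88),(310,130),(310,165)]: print(u,v,np.round(P[v,u],3))
c=load("pics/side0.npz");P=cloud(c)
for u,v in [(365,60),(372,85),(380,120),(378,180),(376,225),(360,72)]: print(u,v,np.round(P[v,u],3))
ortho(c,.2,.9,-.8,.2,.00125,"pics/d0o.png")
```

```text
240 75 [ 0.781 -0.126  0.445]
245 90 [ 0.76  -0.118  0.413]
256 66 [ 0.767 -0.171  0.457]
285 75 [ 0.756 -0.269  0.404]
314 88 [ 0.717 -0.349  0.347]
310 130 [ 0.739 -0.357  0.197]
310 165 [ 0.739 -0.356  0.065]
365 60 [ 0.79  -0.179  0.458]
372 85 [ 0.754 -0.285  0.41 ]
380 120 [ 0.739 -0.361  0.336]
378 180 [ 0.745 -0.365  0.162]
376 225 [ 0.739 -0.383  0.026]
360 72 [ 0.78  -0.17   0.423]
```

View pics/d0o.png

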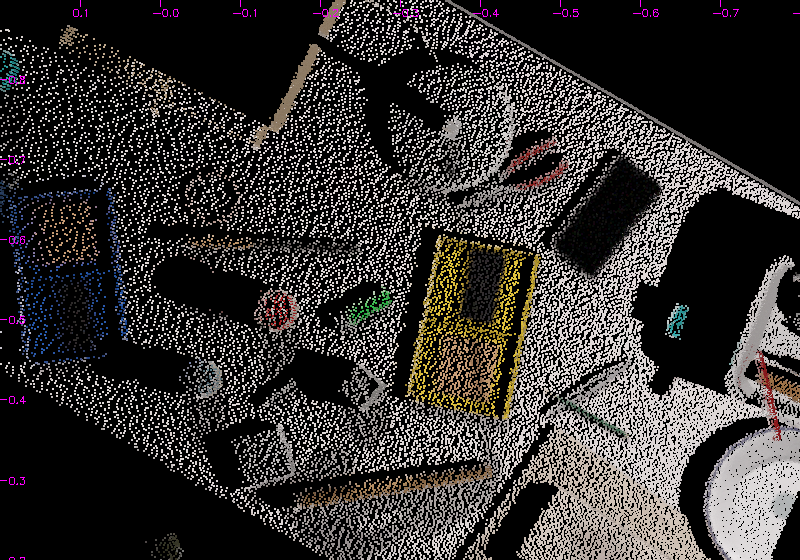

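{"api": "send_rows", "payload": {
  "series": [
    [0, 0, 0, 0, 0, -0.15, 1],
    [0, 0, 0, 0, 0, -0.15, 1],
    [0, 0, 0, 0, 0, -0.15, 1],
    [0, 0, 0, 0, 0, -0.15, 1]
  ],
  "force": 20
}}

```text
time_s: 0.55
ee_pos: [0.1494, -0.5301, 0.3812]
eef_rot: [3.132, 0.001, 0.275]
force: [-0.0, 0.3, -0.2]
grip_width: 0.0937
```

{"api": "send_rows", "payload": {
  "series": [
    [0, 0, 15.75, 0.344, -0.225, -0.02, 1],
    [0, 0, 15.75, 0.344, -0.225, -0.02, 1],
    [0, 0, 15.75, 0.344, -0.225, -0.02, 1],
    [0, 0, 15.75, 0.344, -0.225, -0.02, 1],
    [0, 0, 15.75, 0.344, -0.225, -0.02, 1],
    [0, 0, 15.75, 0.344, -0.225, -0.02, 1],
    [0, 0, 15.75, 0.344, -0.225, -0.02, 1],
    [0, 0, 15.75, 0.344, -0.225, -0.02, 1]
  ]
}}

```text
time_s: 1.35
ee_pos: [0.4116, -0.2274, 0.3937]
eef_rot: [-3.142, 0.0, -0.0]
force: [0.0, -0.1, -0.6]
grip_width: 0.0939
```

{"api": "send_rows", "payload": {
  "series": [
    [0, 0, 0, 0, 0, 0, 1],
    [0, 0, 0, 0, 0, 0, 1]
  ]
}}

```text
time_s: 1.55
ee_pos: [0.4111, -0.2286, 0.3934]
eef_rot: [-3.141, 0.001, 0.002]
force: [0.2, -0.6, -1.0]
grip_width: 0.094
```

Run:
```python
from station import ctrl
from h import *
o=ctrl.get_obs();print(o["ee_pos"],o["eef_rot"],o["qpos"])
for n in ["wrist","scene"]:
    c=ctrl.camera(n); np.savez(f"pics/{n}1.npz",**c); cv2.imwrite(f"pics/{n}1.png",c["pixels"][:,:,::-1])
c=load("pics/wrist1.npz"); ortho(c,.2,.8,-.6,.2,.001,"pics/w1o.png")
print(-c["R"].T@c["t"])
```

```text
[ 0.41110734 -0.22858625  0.39335956] [-3.14132029e+00  7.29624189e-04  2.27299698e-03] [-5.85249858e-01  4.66620548e-02  1.43286574e+00 -1.78491671e-04
  1.66282311e+00  9.83257235e-01]
[ 0.49138066 -0.22839439  0.55453888]
```

View pics/wrist1.png

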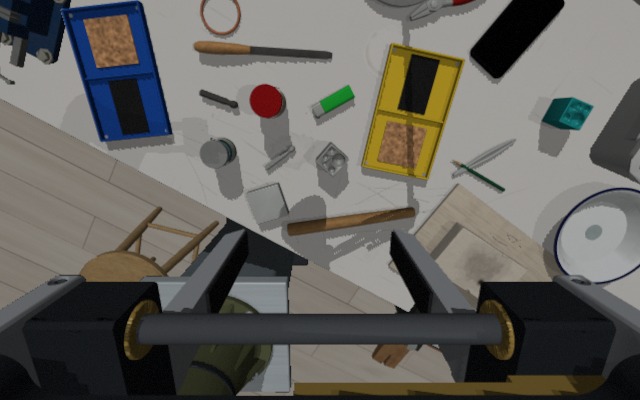

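View pics/w1o.png

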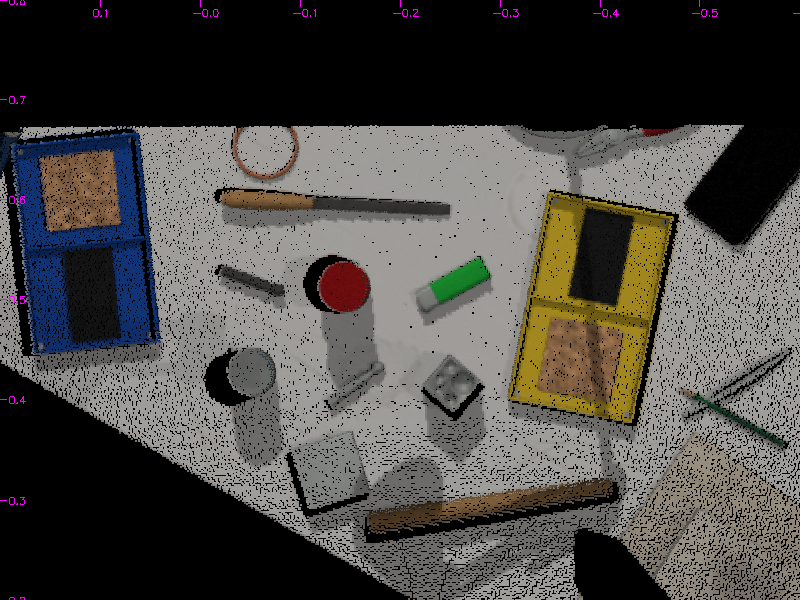

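```bash
cat >> h.py <<'E'
def pts(c,x0,x1,y0,y1,z0,z1):
    P=cloud(c); m=(c["z_map"]>0)&(P[...,0]>x0)&(P[...,0]<x1)&(P[...,1]>y0)&(P[...,1]<y1)&(P[...,2]>z0)&(P[...,2]<z1)
    return P[m],c["pixels"][m].astype(int)
def rect(p):
    (cx,cy),(w,h),a=cv2.minAreaRect((p[:,:2]*1000).astype(np.float32))
    return f"ctr {cx:.1f} {cy:.1f} size {w:.1f} {h:.1f} ang {a:.1f} n {len(p)} z {np.percentile(p[:,2],5)*1e3:.1f} {np.median(p[:,2])*1e3:.1f} {np.percentile(p[:,2],98)*1e3:.1f} mean {p[:,0].mean()*1e3:.1f} {p[:,1].mean()*1e3:.1f}"
def circ(p):
    (x,y),r=cv2.minEnclosingCircle((p[:,:2]*1000).astype(np.float32)); return f"circ {x:.1f} {y:.1f} r {r:.1f} z {np.median(p[:,2])*1e3:.1f}"
E
python3 - <<'E'
from h import *
c=load("pics/wrist1.npz")
p,k=pts(c,.35,.46,-.30,-.20,.035,.06); print("block",rect(p))
p,k=pts(c,.47,.57,-.20,-.09,.055,.08); print("red",circ(p))
p,k=pts(c,.38,.48,-.09,0.01,.05,.08); print("grey",circ(p))
p,k=pts(c,.47,.56,-.31,-.2,.006,.03); print("lighter",rect(p))
g=k[:,1]>k[:,0]+40; print(" green",rect(p[g])," metal",p[~g].mean(0))
p,k=pts(c,.38,.45,-.19,-.11,.004,.03); print("punch",rect(p))
q=p-p.mean(0);print(np.linalg.svd(q[:,:2],full_matrices=False)[2][0])
p,k=pts(c,.49,.56,-.1,0,.004,.03); print("dark",rect(p))
for n,b in dict(blue=(.42,.68,.03,.2),yel=(.36,.63,-.49,-.29)).items():
    p,k=pts(c,*b,-.005,.03)
    s=(k[:,2]>k[:,0]+40) if n=="blue" else (k[:,0]>k[:,2]+60)
    print(n,rect(p[s]), "rim",rect(p[s&(p[:,2]>.011)]))
p,k=pts(c,.56,.67,.06,.18,0,.03); s=(k[:,0]>k[:,2]+20)&(k[:,0]>100); print("bcork",rect(p[s]))
p,k=pts(c,.45,.56,.06,.16,0,.03); s=k.max(1)<60; print("bstrip",rect(p[s]))
p,k=pts(c,.39,.49,-.43,-.32,0,.03); s=(k[:,2]>0.45*k[:,0])&(k[:,0]>100); print("ycork",rect(p[s]))
p,k=pts(c,.48,.61,-.45,-.36,0,.03); s=k.max(1)<45; print("ystrip",rect(p[s]))
crop(c,170,60,480,260,2.5,"pics/w1c.png")
E
```

```text
block ctr 416.7 -250.6 size 42.0 42.0 ang 49.2 n 559 z 36.2 42.4 44.8 mean 416.9 -250.1
red circ 513.4 -142.9 r 25.5 z 64.8
grey circ 428.5 -50.1 r 23.7 z 57.7
lighter ctr 514.9 -251.0 size 24.3 75.0 ang 29.2 n 607 z 10.8 13.7 15.9 mean 515.4 -251.8
 green ctr 519.8 -259.1 size 22.7 56.0 ang 28.5 n 445 z 11.5 13.9 16.0 mean 519.9 -259.1  metal [ 0.50302853 -0.23177829  0.01283814]
punch ctr 422.9 -149.8 size 53.0 69.6 ang 8.9 n 200 z 8.1 10.7 13.5 mean 417.3 -154.9
[-0.58453496  0.81136852]
dark ctr 519.4 -51.8 size 67.3 11.9 ang 70.1 n 257 z 8.5 11.7 14.6 mean 519.3 -51.8
blue ctr 559.7 120.3 size 216.5 139.3 ang 6.0 n 6041 z 3.7 5.6 15.9 mean 562.1 117.2 rim ctr 559.3 120.3 size 215.8 139.3 ang 6.0 n 1266 z 11.5 14.1 16.8 mean 574.1 113.0
yel ctr 493.9 -393.1 size 133.9 214.7 ang 78.7 n 6790 z 3.8 5.9 15.8 mean 491.9 -391.1 rim ctr 493.1 -389.9 size 128.0 211.7 ang 78.7 n 1014 z 11.7 14.6 16.8 mean 503.3 -394.8
bcork ctr 609.9 120.0 size 73.7 74.4 ang 6.0 n 2078 z 6.6 8.2 10.4 mean 610.4 119.9
bstrip ctr 507.4 108.6 size 95.7 51.9 ang 5.6 n 1521 z 5.5 7.1 9.3 mean 506.9 108.7
ycork ctr 440.1 -370.4 size 99.0 100.7 ang 0.1 n 1373 z 6.2 8.2 10.4 mean 441.1 -374.7
ystrip ctr 544.0 -400.6 size 48.5 90.2 ang 79.0 n 1524 z 5.6 7.2 9.2 mean 545.2 -400.6
```

View pics/w1c.png

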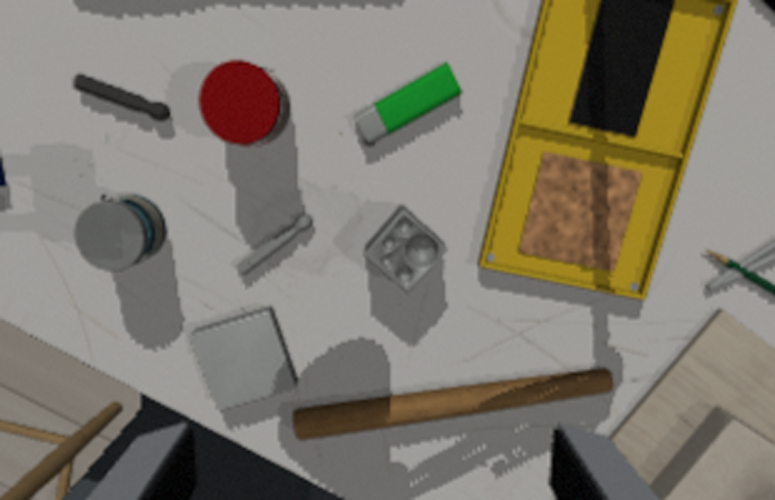

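```bash
cat >> h.py <<'E'
def go(x,y,z,yaw,tilt=True):
    from station import ctrl
    from scipy.spatial.transform import Rotation as R
    o=ctrl.get_obs(); A=R.from_euler("xyz",o["eef_rot"]); B=R.from_euler("xyz",[np.pi,0,np.radians(yaw)])
    d=A.inv().apply(np.array([x,y,z])-o["ee_pos"]); r=(A.inv()*B).as_rotvec(degrees=True)
    print("at",np.round(o["ee_pos"],4),np.round(np.degrees(o["eef_rot"]),1),"w",round(float(o["grip_width"]),4),"t",o["time_s"],"\n turn",np.round(r,1),"shift",np.round(d,4),"rows",round(max(np.linalg.norm(d)/.05,np.linalg.norm(r)/8.59),1))
E
python3 - <<'E'
from h import *
c=load("pics/wrist1.npz")
p,k=pts(c,.388,.45,-.195,-.12,.004,.03)
a=p[:,0]*.61-p[:,1]*.79; b=p[:,0]*.79+p[:,1]*.61; m=abs(b-np.median(b))<.015; p=p[m];print("punch",rect(p))
q=p-p.mean(0);print(np.linalg.svd(q[:,:2],full_matrices=False)[2][0])
go(.417,-.2505,.12,49.2)
E
```

```text
punch ctr 414.7 -157.1 size 16.2 67.1 ang 37.3 n 195 z 8.5 10.8 13.5 mean 416.9 -155.3
[-0.59656236  0.80256673]
at [ 0.4102 -0.2299  0.3935] [-1.8e+02  0.0e+00 -1.0e-01] w 0.0939 t 1.65 
 turn [ -0.    0.  -49.3] shift [0.0069 0.0206 0.2735] rows 5.7
```

{"api": "send_rows", "payload": {
  "series": [
    [0, 0, -49.3, 0.007, 0.021, 0.15, 1],
    [0, 0, -49.3, 0.007, 0.021, 0.2735, 1],
    [0, 0, -49.3, 0.007, 0.021, 0.2735, 1],
    [0, 0, -49.3, 0.007, 0.021, 0.2735, 1],
    [0, 0, -49.3, 0.007, 0.021, 0.2735, 1],
    [0, 0, -49.3, 0.007, 0.021, 0.2735, 1],
    [0, 0, -49.3, 0.007, 0.021, 0.2735, 1],
    [0, 0, -49.3, 0.007, 0.021, 0.2735, 1]
  ]
}}

```text
time_s: 2.45
ee_pos: [0.4175, -0.2512, 0.1212]
eef_rot: [3.141, -0.0, 0.855]
force: [-0.3, 0.0, 0.1]
grip_width: 0.0939
```

Run:
```python
from h import *
go(.417,-.2505,.028,49.2)
```

```text
at [ 0.4175 -0.2512  0.1212] [180.  -0.  49.] w 0.0939 t 2.45 
 turn [ 0.  -0.  -0.2] shift [ 0.0002 -0.0009  0.0932] rows 1.9
```

{"api": "send_rows", "payload": {
  "series": [
    [0, 0, 0, 0, 0, 0.04, 1],
    [0, 0, 0, 0, 0, 0.06, 1],
    [0, 0, 0, 0, 0, 0.08, 1],
    [0, 0, 0, 0, 0, 0.093, 1],
    [0, 0, 0, 0, 0, 0.093, 1],
    [0, 0, 0, 0, 0, 0.093, -1],
    [0, 0, 0, 0, 0, 0.093, -1],
    [0, 0, 0, 0, 0, 0.093, -1]
  ],
  "force": 35
}}

```text
time_s: 3.25
ee_pos: [0.4182, -0.2505, 0.0283]
eef_rot: [3.14, -0.0, 0.86]
force: [-0.4, -0.1, -0.3]
grip_width: 0.0736
```

{"api": "send_rows", "payload": {
  "series": [
    [0, 0, 0, 0, 0, 0, -1],
    [0, 0, 0, 0, 0, 0, -1],
    [0, 0, 0, 0, 0, 0, -1],
    [0, 0, 0, 0, 0, 0, -1]
  ]
}}

```text
time_s: 3.65
ee_pos: [0.4178, -0.2502, 0.0274]
eef_rot: [3.142, -0.0, 0.86]
force: [-2.7, 2.3, -1.8]
grip_width: 0.0417
```

{"api": "send_rows", "payload": {
  "series": [
    [0, 0, 0, 0, 0, 0, -1],
    [0, 0, 0, 0, 0, -0.02, -1],
    [0, 0, 0, 0, 0, -0.06, -1],
    [0, 0, 0, 0, 0, -0.1, -1],
    [0, 0, 0, 0, 0, -0.14, -1],
    [0, 0, 0, 0, 0, -0.15, -1]
  ]
}}

```text
time_s: 4.25
ee_pos: [0.4187, -0.2508, 0.1807]
eef_rot: [3.136, -0.001, 0.86]
force: [0.2, 0.0, -4.4]
grip_width: 0.0419
```

Run:
```python
from h import *
go(.611,.12,.18,6)
```

```text
at [ 0.4187 -0.2508  0.1807] [179.7  -0.   49.3] w 0.0419 t 4.25 
 turn [ 0.3 -0.1 43.3] shift [ 4.065e-01 -9.600e-02  4.000e-04] rows 8.4
```

{"api": "send_rows", "payload": {
  "series": [
    [0, 0, 5, 0.02, -0.005, 0, -1],
    [0, 0, 10, 0.055, -0.013, 0, -1],
    [0, 0, 15, 0.095, -0.023, 0, -1],
    [0, 0, 20, 0.137, -0.033, 0, -1],
    [0, 0, 26, 0.18, -0.043, 0, -1],
    [0, 0, 32, 0.223, -0.053, 0, -1],
    [0, 0, 38, 0.266, -0.063, 0, -1],
    [0, 0, 43.3, 0.308, -0.073, 0, -1]
  ]
}}

```text
time_s: 5.05
ee_pos: [0.5632, 0.0327, 0.1751]
eef_rot: [-3.141, 0.003, 0.1]
force: [0.1, -0.7, -4.0]
grip_width: 0.0418
```

Run:
```python
from h import *
go(.611,.12,.18,6)
```

```text
at [0.5632 0.0327 0.1751] [-180.     0.2    5.8] w 0.0418 t 5.05 
 turn [-0.   0.2 -0.2] shift [ 0.0563 -0.0821 -0.0051] rows 2.0
```

{"api": "send_rows", "payload": {
  "series": [
    [0, 0, 0, 0.018, -0.026, -0.002, -1],
    [0, 0, 0, 0.037, -0.054, -0.005, -1],
    [0, 0, 0, 0.0525, -0.077, -0.005, -1],
    [0, 0, 0, 0.0563, -0.082, -0.005, -1],
    [0, 0, 0, 0.0563, -0.082, -0.005, -1],
    [0, 0, 0, 0.0563, -0.082, -0.005, -1]
  ]
}}

```text
time_s: 5.65
ee_pos: [0.6102, 0.1175, 0.181]
eef_rot: [3.141, 0.002, 0.104]
force: [-0.5, -0.4, -5.3]
grip_width: 0.0419
```

Run:
```python
from station import ctrl
from h import *
go(.611,.12,.036,6)
c=ctrl.camera("wrist");np.savez("pics/wrist2.npz",**c); cv2.imwrite("pics/wrist2.png",c["pixels"][:,:,::-1])
p,k=pts(c,.56,.69,.06,.18,0,.03); s=(k[:,0]>k[:,2]+20)&(k[:,0]>100); print("bcork",rect(p[s]))
p,k=pts(c,.40,.69,.03,.2,-.005,.02); s=(k[:,2]>k[:,0]+40); print("tray",rect(p[s]))
```

```text
at [0.6102 0.1175 0.181 ] [1.8e+02 1.0e-01 6.0e+00] w 0.0419 t 5.65 
 turn [ 0.   0.1 -0. ] shift [ 0.0014 -0.0025  0.145 ] rows 2.9
bcork ctr 611.3 120.5 size 69.9 73.4 ang 6.0 n 3426 z 6.9 8.1 9.6 mean 614.7 120.9
tray ctr 560.7 119.8 size 216.8 141.4 ang 5.7 n 5521 z 4.0 5.5 15.7 mean 604.3 120.8
```

View pics/wrist2.png

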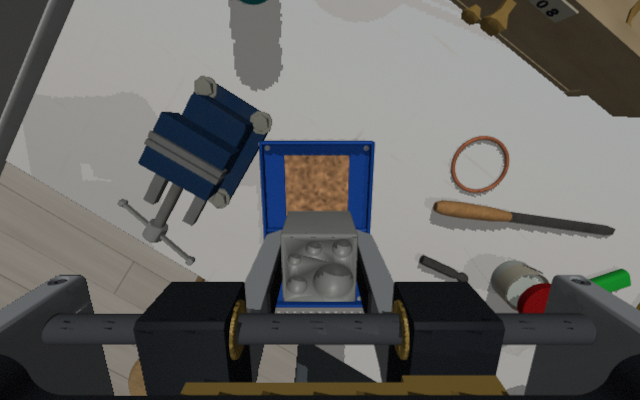

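Run:
```python
from h import *
for f in ["wrist2","scene0"]:
    c=load(f"pics/{f}.npz")
    p,k=pts(c,.5,.75,.185,.35,.02,.25); h=np.histogram(p[:,2],np.arange(.02,.26,.02)); print(h[0])
    q=p[p[:,2]>.06]; print(len(q), q.min(0) if len(q) else 0,q.max(0) if len(q) else 0)
    for y in (.19,.2,.21,.22,.23): 
        q=p[(p[:,1]<y)]; print(y,len(q),q[:,2].max() if len(q) else 0)
```

```text
[ 789 2986 2092 4196    0    0    0    0    0    0    0]
6288 [0.53530178 0.19947033 0.06000983] [0.67903947 0.2902513  0.08483236]
0.19 75 0.022886058038392318
0.2 330 0.07979616131652861
0.21 1112 0.08465918157207014
0.22 2196 0.08483236151945234
0.23 3448 0.08483236151945234
[ 70 320 637 221   0   0   0   0   0   0   0]
858 [0.53583213 0.19964002 0.06035832] [0.67742215 0.29143543 0.08456379]
0.19 0 0
0.2 1 0.07865539435150416
0.21 17 0.08211506309412259
0.22 72 0.08415911413381048
0.23 179 0.08415911413381048
```

{"api": "send_rows", "payload": {
  "series": [
    [0, 0, 0, 0.001, -0.002, 0.03, -1],
    [0, 0, 0, 0.001, -0.002, 0.065, -1],
    [0, 0, 0, 0.001, -0.002, 0.1, -1],
    [0, 0, 0, 0.001, -0.002, 0.125, -1],
    [0, 0, 0, 0.001, -0.002, 0.135, -1],
    [0, 0, 0, 0.001, -0.002, 0.141, -1],
    [0, 0, 0, 0.001, -0.002, 0.144, -1],
    [0, 0, 0, 0.001, -0.002, 0.145, -1]
  ]
}}

```text
time_s: 6.5
ee_pos: [0.612, 0.1203, 0.0383]
eef_rot: [-3.142, -0.002, 0.104]
force: [0.5, 0.5, -4.3]
grip_width: 0.0418
```

{"api": "send_rows", "payload": {
  "series": [
    [0, 0, 0, 0, 0, 0, -1],
    [0, 0, 0, 0, 0, 0, -1]
  ]
}}

```text
time_s: 6.7
ee_pos: [0.6119, 0.1204, 0.0381]
eef_rot: [-3.142, -0.001, 0.105]
force: [0.4, 0.3, -4.6]
grip_width: 0.0419
```

{"api": "send_rows", "payload": {
  "series": [
    [0, 0, 0, 0, 0, 0.001, -1],
    [0, 0, 0, 0, 0, 0.002, -1],
    [0, 0, 0, 0, 0, 0.0025, -1],
    [0, 0, 0, 0, 0, 0.0025, -1]
  ]
}}

```text
time_s: 7.1
ee_pos: [0.6114, 0.1204, 0.0347]
eef_rot: [-3.142, 0.0, 0.105]
force: [0.7, 0.3, -5.1]
grip_width: 0.0421
```

{"api": "send_rows", "payload": {
  "series": [
    [0, 0, 0, 0, 0, 0.0007, -1],
    [0, 0, 0, 0, 0, 0.0015, -1],
    [0, 0, 0, 0, 0, 0.0015, -1]
  ]
}}

```text
time_s: 7.4
ee_pos: [0.6116, 0.1204, 0.0343]
eef_rot: [3.142, -0.0, 0.105]
force: [-6.1, -2.5, 7.3]
grip_width: 0.042
```

{"api": "send_rows", "payload": {
  "series": [
    [0, 0, 0, 0, 0, -0.0005, 0.4],
    [0, 0, 0, 0, 0, -0.0005, 0.4],
    [0, 0, 0, 0, 0, -0.0005, 0.4],
    [0, 0, 0, 0, 0, -0.0005, 0.4],
    [0, 0, 0, 0, 0, -0.03, 0.4],
    [0, 0, 0, 0, 0, -0.07, 0.4],
    [0, 0, 0, 0, 0, -0.115, 0.6],
    [0, 0, 0, 0, 0, -0.15, 1]
  ]
}}

```text
time_s: 8.2
ee_pos: [0.6117, 0.1205, 0.1861]
eef_rot: [-3.142, -0.002, 0.105]
force: [0.1, 0.3, 0.7]
grip_width: 0.0785
```

Run:
```python
from h import *
from station import ctrl
go(.415,-.157,.18,-52.7)
c=ctrl.camera("wrist");np.savez("pics/wrist3.npz",**c)
p,k=pts(c,.57,.66,.06,.17,.04,.07); print("block",rect(p))
p,k=pts(c,.48,.6,.03,.17,-.005,.02); print(rect(p))
```

```text
at [0.6117 0.1205 0.1861] [-1.8e+02 -1.0e-01  6.0e+00] w 0.0785 t 8.2 
 turn [-0.1 -0.1 58.7] shift [-0.2247  0.2554  0.0056] rows 6.8
block ctr 610.1 120.6 size 42.4 41.6 ang 6.0 n 1604 z 41.7 49.2 51.3 mean 610.7 120.6
ctr 540.0 100.0 size 140.0 119.9 ang 90.0 n 8722 z 0.8 5.6 14.5 mean 538.4 100.6
```

{"api": "send_rows", "payload": {
  "series": [
    [0, 0, 8, -0.02, 0.022, 0, 0.5],
    [0, 0, 16, -0.05, 0.057, 0, 0.3],
    [0, 0, 24, -0.083, 0.095, 0, 0],
    [0, 0, 32, -0.116, 0.132, 0, 0],
    [0, 0, 40, -0.149, 0.17, 0, 0],
    [0, 0, 48, -0.182, 0.207, 0, 0],
    [0, 0, 56, -0.21, 0.239, 0, 0],
    [0, 0, 58.7, -0.2247, 0.2554, 0.005, 0]
  ]
}}

```text
time_s: 9.05
ee_pos: [0.4133, -0.1591, 0.1788]
eef_rot: [-3.141, -0.001, -0.927]
force: [0.3, -0.3, -0.2]
grip_width: 0.0472
```

{"api": "send_rows", "payload": {
  "series": [
    [0, 0, 0, 0, 0, 0, 0],
    [0, 0, 0, 0, 0, 0, 0]
  ]
}}

```text
time_s: 9.25
ee_pos: [0.4148, -0.1571, 0.1784]
eef_rot: [-3.141, -0.0, -0.92]
force: [-1.2, 0.0, 0.6]
grip_width: 0.0471
```

Run:
```python
from h import *
from station import ctrl
go(.415,-.157,.021,-52.7)
c=ctrl.camera("wrist");np.savez("pics/wrist4.npz",**c);cv2.imwrite("pics/wrist4.png",c["pixels"][:,:,::-1])
```

```text
at [ 0.4148 -0.1571  0.1784] [-180.    -0.   -52.7] w 0.0471 t 9.25 
 turn [-0. -0. -0.] shift [-0.     -0.0002  0.1574] rows 3.1
```

View pics/wrist4.png

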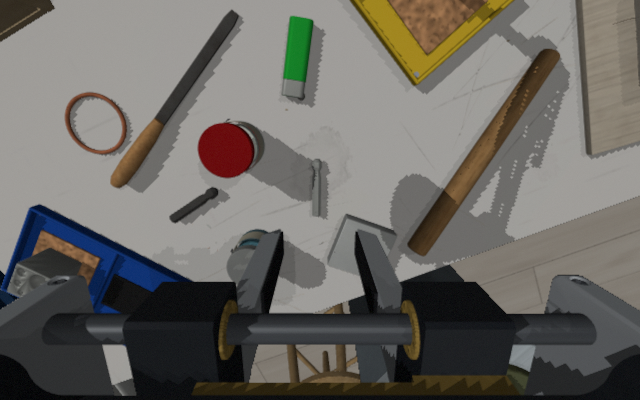

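Run:
```python
from h import *
c=load("pics/wrist4.npz")
P=cloud(c)[150:225,305:330].reshape(-1,3); k=c["pixels"][150:225,305:330].reshape(-1,3)
p=P[(P[:,2]>.004)&(P[:,2]<.03)]; print(rect(p))
print(np.round(P[:,2].reshape(75,25)[::6]*1000,0).astype(int))
```

```text
ctr 417.1 -155.7 size 10.2 67.4 ang 36.9 n 501 z 8.3 10.7 13.1 mean 417.7 -155.9
[[  2   1   1   1   0   2   0   2   3   1   0   2   0   1   0   1   1   2
    2   2   1   2   2   1   2]
 [  2   3   1   2   2   2   1   1   1   1   2   2   0   1   2   2   1   2
    2   1  -1   2   3   1   1]
 [  2   1   1   1   2   2   2   9  10  11  13  12  12  12  12   9   7   1
    2   3   2   1   3   1   2]
 [  2   2   2   1   1   2   1  11  12  12  12  13  13  13  12  10   9   1
    2   1   1   1   1   1   1]
 [  1   1   0   1   1   2   1   0  10  10  11  11  12  11  11   1   1   2
    1   2   2  -1   1   1   1]
 [  2   0   1   2   2   2   1   8  10  11  11  11  13  12  10   9   2   1
    1   2   2   1   2   2   3]
 [  1   1   1   2   2   1   2   9  10  11  11 340  12  10  11  11   2   2
    2   1   0   2   2   1   1]
 [  0   1   1   1 340   1   1   8  11  11  13  11  12  10  11   9   1   1
    2   1   1   1   1   2   1]
 [  2   1   1   2   1   2   0   7  10  12  12  12  12  12   9   9   1   2
    1   2   1   3   2   1   1]
 [  2   1   0   2   0   1   1  10  10  13  10  11  11  11   9   8   1   1
    1   2   1   2   0   1   1]
 [  2   0   2   2   1   2   0  10  10  11  11  11  11  11  10   8   1   1
    1   0   1   2   0   0   2]
 [  1   3   1   0   0   2   1   0   0   1  11  11  11   1   0   2   0   1
    2   1   1   1   1   1   1]
 [  0   1   1   0   2   0   1   0   2   0   1   0   1   1   0   1   1   1
    1   1   0   2   2   0   1]]
```

{"api": "send_rows", "payload": {
  "series": [
    [0, 0, 0, 0, -0.002, 0.04, 0],
    [0, 0, 0, 0, -0.002, 0.085, 0],
    [0, 0, 0, 0, -0.002, 0.12, 0],
    [0, 0, 0, 0, -0.002, 0.14, 0],
    [0, 0, 0, 0, -0.002, 0.15, 0],
    [0, 0, 0, 0, -0.002, 0.1575, 0],
    [0, 0, 0, 0, -0.002, 0.1575, 0],
    [0, 0, 0, 0, -0.002, 0.1575, -0.3]
  ],
  "force": 15
}}

```text
time_s: 10.1
ee_pos: [0.4169, -0.1559, 0.0216]
eef_rot: [-3.141, -0.001, -0.919]
force: [0.6, -0.9, 0.3]
grip_width: 0.0421
```

{"api": "send_rows", "payload": {
  "series": [
    [0, 0, 0, 0, 0, 0, -1],
    [0, 0, 0, 0, 0, 0, -1],
    [0, 0, 0, 0, 0, 0, -1],
    [0, 0, 0, 0, 0, 0, -1],
    [0, 0, 0, 0, 0, 0, -1],
    [0, 0, 0, 0, 0, 0, -1]
  ]
}}

```text
time_s: 10.7
ee_pos: [0.4164, -0.1559, 0.021]
eef_rot: [-3.141, -0.0, -0.92]
force: [0.1, 0.1, 4.6]
grip_width: 0.0107
```

{"api": "send_rows", "payload": {
  "series": [
    [0, 0, 0, 0, 0, 0, -1],
    [0, 0, 0, 0, 0, -0.01, -1],
    [0, 0, 0, 0, 0, -0.04, -1],
    [0, 0, 0, 0, 0, -0.08, -1],
    [0, 0, 0, 0, 0, -0.12, -1],
    [0, 0, 0, 0, 0, -0.14, -1],
    [0, 0, 0, 0, 0, -0.14, -1]
  ]
}}

```text
time_s: 11.4
ee_pos: [0.4172, -0.1563, 0.1638]
eef_rot: [-3.139, -0.005, -0.92]
force: [0.4, -0.7, -1.7]
grip_width: 0.0107
```

Run:
```python
from h import *
go(.5065,.1088,.16,6)
```

```text
at [ 0.4172 -0.1563  0.1638] [-179.9   -0.3  -52.7] w 0.0107 t 11.4 
 turn [  0.   -0.3 -58.7] shift [-0.1568 -0.2316  0.0037] rows 6.8
```

{"api": "send_rows", "payload": {
  "series": [
    [0, 0, -7, -0.015, -0.02, 0, -1],
    [0, 0, -14, -0.036, -0.053, 0, -1],
    [0, 0, -22, -0.059, -0.087, 0, -1],
    [0, 0, -30, -0.082, -0.121, 0, -1],
    [0, 0, -38, -0.105, -0.155, 0, -1],
    [0, 0, -46, -0.128, -0.189, 0, -1],
    [0, 0, -53, -0.147, -0.217, 0, -1],
    [0, 0, -58.7, -0.1568, -0.2316, 0, -1]
  ]
}}

```text
time_s: 12.2
ee_pos: [0.5053, 0.1115, 0.1595]
eef_rot: [-3.141, 0.002, 0.111]
force: [0.5, -0.2, -0.5]
grip_width: 0.011
```

{"api": "send_rows", "payload": {
  "series": [
    [0, 0, 0, 0, 0, 0, -1],
    [0, 0, 0, 0, 0, 0, -1]
  ]
}}

```text
time_s: 12.4
ee_pos: [0.5049, 0.1089, 0.1598]
eef_rot: [3.141, 0.002, 0.103]
force: [-0.4, -0.5, -0.3]
grip_width: 0.0108
```

Run:
```python
from h import *
from station import ctrl
go(.5065,.1088,.028,6)
c=ctrl.camera("wrist");np.savez("pics/wrist5.npz",**c);cv2.imwrite("pics/wrist5.png",c["pixels"][:,:,::-1])
```

```text
at [0.5049 0.1089 0.1598] [1.8e+02 1.0e-01 5.9e+00] w 0.0108 t 12.4 
 turn [ 0.   0.1 -0.1] shift [0.0018 0.0002 0.1318] rows 2.6
```

View pics/wrist5.png

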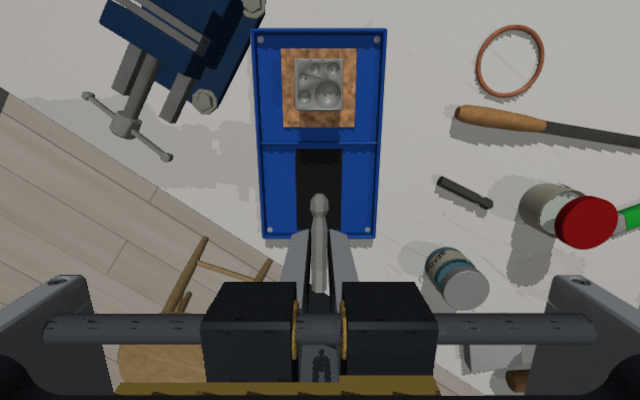

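{"api": "send_rows", "payload": {
  "series": [
    [0, 0, 0, 0.002, 0, 0.03, -1],
    [0, 0, 0, 0.002, 0, 0.065, -1],
    [0, 0, 0, 0.002, 0, 0.095, -1],
    [0, 0, 0, 0.002, 0, 0.115, -1],
    [0, 0, 0, 0.002, 0, 0.125, -1],
    [0, 0, 0, 0.002, 0, 0.129, -1],
    [0, 0, 0, 0.002, 0, 0.131, -1],
    [0, 0, 0, 0.002, 0, 0.131, -1]
  ]
}}

```text
time_s: 13.25
ee_pos: [0.5079, 0.1093, 0.0305]
eef_rot: [-3.142, -0.001, 0.104]
force: [-0.1, 0.4, -0.5]
grip_width: 0.0107
```

{"api": "send_rows", "payload": {
  "series": [
    [0, 0, 0, 0, 0, 0.001, -1],
    [0, 0, 0, 0, 0, 0.001, -1]
  ]
}}

```text
time_s: 13.45
ee_pos: [0.5078, 0.1094, 0.0293]
eef_rot: [-3.142, -0.001, 0.105]
force: [0.7, 0.7, -0.6]
grip_width: 0.0107
```

{"api": "send_rows", "payload": {
  "series": [
    [0, 0, 0, 0, 0, 0.001, -1],
    [0, 0, 0, 0, 0, 0.0015, -1],
    [0, 0, 0, 0, 0, 0.0015, -1]
  ]
}}

```text
time_s: 13.75
ee_pos: [0.5075, 0.1094, 0.0273]
eef_rot: [3.142, 0.0, 0.105]
force: [0.1, -0.1, 0.0]
grip_width: 0.0107
```

{"api": "send_rows", "payload": {
  "series": [
    [0, 0, 0, 0, 0, 0.0007, -1],
    [0, 0, 0, 0, 0, 0.001, -1],
    [0, 0, 0, 0, 0, 0.001, -1]
  ]
}}

```text
time_s: 14.05
ee_pos: [0.5076, 0.1095, 0.027]
eef_rot: [-3.142, -0.0, 0.105]
force: [-4.2, 0.7, 9.6]
grip_width: 0.0109
```

{"api": "send_rows", "payload": {
  "series": [
    [0, 0, 0, 0, 0, 0, -0.7],
    [0, 0, 0, 0, 0, 0, -0.6],
    [0, 0, 0, 0, 0, 0, -0.5],
    [0, 0, 0, 0, 0, 0, -0.4],
    [0, 0, 0, 0, 0, -0.02, -0.4],
    [0, 0, 0, 0, 0, -0.06, -0.4],
    [0, 0, 0, 0, 0, -0.105, 0],
    [0, 0, 0, 0, 0, -0.15, 0]
  ]
}}

```text
time_s: 14.85
ee_pos: [0.5072, 0.1094, 0.1779]
eef_rot: [3.142, 0.001, 0.105]
force: [-0.4, -0.6, 0.2]
grip_width: 0.0409
```

Run:
```python
from h import *
from station import ctrl
go(.515,-.251,.18,-60.8)
c=ctrl.camera("wrist");np.savez("pics/wrist6.npz",**c);cv2.imwrite("pics/wrist6.png",c["pixels"][:,:,::-1])
```

```text
at [0.5072 0.1094 0.1779] [180.   0.   6.] w 0.0409 t 14.85 
 turn [ 0.   0.  66.8] shift [-0.0298  0.3592 -0.0021] rows 7.8
```

View pics/wrist6.png

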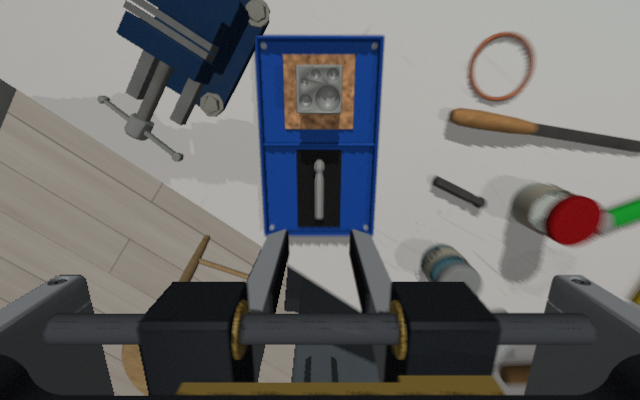

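{"api": "send_rows", "payload": {
  "series": [
    [0, 0, 7, -0.002, 0.025, 0, 0.2],
    [0, 0, 15, -0.006, 0.068, 0, 0.2],
    [0, 0, 23, -0.01, 0.115, 0, 0.2],
    [0, 0, 31, -0.014, 0.163, 0, 0.2],
    [0, 0, 39, -0.018, 0.211, 0, 0.2],
    [0, 0, 47, -0.022, 0.259, 0, 0.2],
    [0, 0, 55, -0.026, 0.307, 0, 0.2],
    [0, 0, 63, -0.029, 0.345, 0, 0.2]
  ]
}}

```text
time_s: 15.7
ee_pos: [0.5143, -0.2393, 0.176]
eef_rot: [3.142, -0.0, -1.002]
force: [0.6, 0.3, 0.0]
grip_width: 0.0563
```

Run:
```python
from h import *
go(.515,-.251,.18,-60.8)
```

```text
at [ 0.5143 -0.2393  0.176 ] [180.   -0.  -57.4] w 0.0563 t 15.7 
 turn [ 0.  -0.   3.4] shift [ 0.0102  0.0057 -0.004 ] rows 0.4
```

{"api": "send_rows", "payload": {
  "series": [
    [0, 0, 3.4, 0.01, 0.006, -0.004, 0.2],
    [0, 0, 3.4, 0.01, 0.006, -0.004, 0.2],
    [0, 0, 3.4, 0.01, 0.006, -0.004, 0.2]
  ]
}}

```text
time_s: 16.0
ee_pos: [0.5151, -0.2479, 0.1799]
eef_rot: [3.141, 0.0, -1.052]
force: [-0.4, 1.2, -0.3]
grip_width: 0.0564
```

Run:
```python
from h import *
from station import ctrl
c=ctrl.camera("wrist");np.savez("pics/wrist7.npz",**c);cv2.imwrite("pics/wrist7.png",c["pixels"][:,:,::-1])
p,k=pts(c,.465,.57,-.31,-.19,.006,.03); print(rect(p)); g=k[:,1]>k[:,0]+40; print(rect(p[g]))
go(.515,-.251,.022,-60.8)
```

```text
ctr 515.2 -251.9 size 23.7 75.3 ang 29.3 n 1304 z 11.0 13.6 15.5 mean 517.0 -253.7
ctr 519.9 -259.5 size 22.9 57.5 ang 29.4 n 1019 z 11.4 13.8 15.6 mean 520.5 -260.2
at [ 0.5151 -0.2474  0.18  ] [180.    0.  -60.3] w 0.0566 t 16.05 
 turn [0.  0.  0.5] shift [0.0031 0.0019 0.158 ] rows 3.2
```

View pics/wrist7.png

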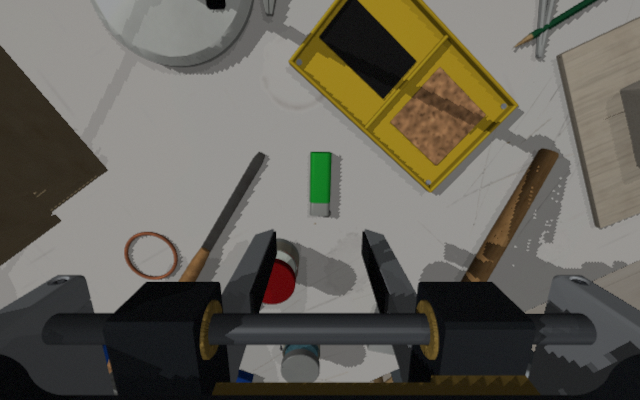

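{"api": "send_rows", "payload": {
  "series": [
    [0, 0, 0.5, 0.004, 0.002, 0.04, 0.2],
    [0, 0, 0.5, 0.004, 0.002, 0.085, 0.2],
    [0, 0, 0.5, 0.004, 0.002, 0.12, 0.2],
    [0, 0, 0.5, 0.004, 0.002, 0.14, 0.2],
    [0, 0, 0.5, 0.004, 0.002, 0.15, 0.2],
    [0, 0, 0.5, 0.004, 0.002, 0.158, 0.2],
    [0, 0, 0.5, 0.004, 0.002, 0.158, 0.2],
    [0, 0, 0.5, 0.004, 0.002, 0.158, -0.2]
  ],
  "force": 15
}}

```text
time_s: 16.85
ee_pos: [0.5159, -0.2529, 0.0233]
eef_rot: [-3.141, -0.001, -1.062]
force: [0.7, -0.4, 0.4]
grip_width: 0.0513
```

{"api": "send_rows", "payload": {
  "series": [
    [0, 0, 0, 0, 0, 0, -0.5],
    [0, 0, 0, 0, 0, 0, -0.7],
    [0, 0, 0, 0, 0, 0, -1],
    [0, 0, 0, 0, 0, 0, -1],
    [0, 0, 0, 0, 0, 0, -1],
    [0, 0, 0, 0, 0, 0, -1]
  ]
}}

```text
time_s: 17.45
ee_pos: [0.5154, -0.253, 0.0226]
eef_rot: [-3.141, -0.0, -1.063]
force: [-2.0, 0.0, 4.4]
grip_width: 0.0237
```

{"api": "send_rows", "payload": {
  "series": [
    [0, 0, 0, 0, 0, 0, -1],
    [0, 0, 0, 0, 0, -0.01, -1],
    [0, 0, 0, 0, 0, -0.04, -1],
    [0, 0, 0, 0, 0, -0.08, -1],
    [0, 0, 0, 0, 0, -0.12, -1],
    [0, 0, 0, 0, 0, -0.14, -1],
    [0, 0, 0, 0, 0, -0.14, -1]
  ]
}}

```text
time_s: 18.15
ee_pos: [0.5163, -0.2534, 0.1659]
eef_rot: [-3.139, -0.005, -1.063]
force: [0.5, -0.2, -0.2]
grip_width: 0.0239
```

Run:
```python
from h import *
go(.544,-.4006,.16,-11)
```

```text
at [ 0.5163 -0.2534  0.1659] [-179.8   -0.3  -60.9] w 0.0239 t 18.15 
 turn [ -0.   -0.3 -49.9] shift [0.1421 0.0474 0.0064] rows 5.8
```

{"api": "send_rows", "payload": {
  "series": [
    [0, 0, -6, 0.013, 0.004, 0, -1],
    [0, 0, -13, 0.034, 0.011, 0, -1],
    [0, 0, -20, 0.055, 0.018, 0, -1],
    [0, 0, -27, 0.076, 0.025, 0, -1],
    [0, 0, -34, 0.097, 0.032, 0, -1],
    [0, 0, -41, 0.118, 0.039, 0, -1],
    [0, 0, -47, 0.135, 0.045, 0, -1],
    [0, 0, -49.9, 0.1421, 0.0474, 0, -1]
  ]
}}

```text
time_s: 18.95
ee_pos: [0.5425, -0.4012, 0.1604]
eef_rot: [-3.141, 0.002, -0.189]
force: [0.9, 0.1, -0.1]
grip_width: 0.0237
```

{"api": "send_rows", "payload": {
  "series": [
    [0, 0, 0, 0, 0, 0, -1],
    [0, 0, 0, 0, 0, 0, -1]
  ]
}}

```text
time_s: 19.15
ee_pos: [0.5428, -0.3996, 0.1612]
eef_rot: [-3.141, 0.001, -0.194]
force: [0.1, -0.6, 0.2]
grip_width: 0.0234
```

Run:
```python
from h import *
from station import ctrl
go(.544,-.4006,.03,-11)
c=ctrl.camera("wrist");np.savez("pics/wrist8.npz",**c);cv2.imwrite("pics/wrist8.png",c["pixels"][:,:,::-1])
```

```text
at [ 0.5428 -0.3996  0.1612] [-1.80e+02  1.00e-01 -1.11e+01] w 0.0234 t 19.15 
 turn [-0.   0.1 -0.1] shift [0.0016 0.0009 0.1312] rows 2.6
```

View pics/wrist8.png

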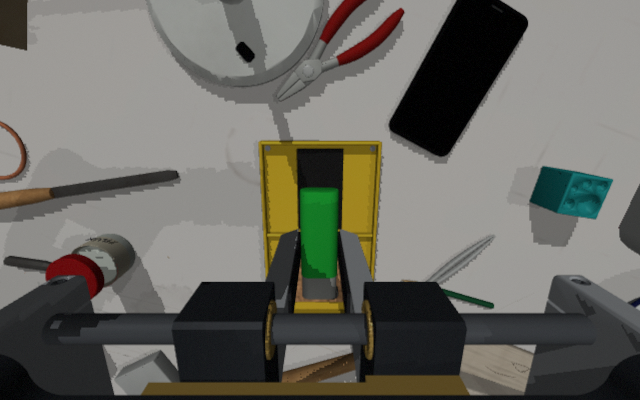

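{"api": "send_rows", "payload": {
  "series": [
    [0, 0, 0, 0.001, 0.001, 0.03, -1],
    [0, 0, 0, 0.001, 0.001, 0.065, -1],
    [0, 0, 0, 0.001, 0.001, 0.095, -1],
    [0, 0, 0, 0.001, 0.001, 0.115, -1],
    [0, 0, 0, 0.001, 0.001, 0.126, -1],
    [0, 0, 0, 0.001, 0.001, 0.1305, -1],
    [0, 0, 0, 0.001, 0.001, 0.131, -1],
    [0, 0, 0, 0.001, 0.001, 0.131, -1]
  ]
}}

```text
time_s: 20.0
ee_pos: [0.5443, -0.4015, 0.0325]
eef_rot: [3.141, -0.001, -0.192]
force: [-0.1, -0.2, 0.7]
grip_width: 0.0237
```

{"api": "send_rows", "payload": {
  "series": [
    [0, 0, 0, 0, 0, 0.0008, -1],
    [0, 0, 0, 0, 0, 0.0008, -1]
  ]
}}

```text
time_s: 20.2
ee_pos: [0.544, -0.4014, 0.0312]
eef_rot: [3.141, -0.001, -0.192]
force: [0.6, 0.2, -1.1]
grip_width: 0.0237
```

{"api": "send_rows", "payload": {
  "series": [
    [0, 0, 0, 0, 0, 0.001, -1],
    [0, 0, 0, 0, 0, 0.0015, -1],
    [0, 0, 0, 0, 0, 0.0015, -1]
  ]
}}

```text
time_s: 20.5
ee_pos: [0.5438, -0.4012, 0.029]
eef_rot: [-3.142, 0.0, -0.192]
force: [-0.5, 0.2, 0.2]
grip_width: 0.0236
```

{"api": "send_rows", "payload": {
  "series": [
    [0, 0, 0, 0, 0, 0.0008, -1],
    [0, 0, 0, 0, 0, 0.0008, -1]
  ]
}}

```text
time_s: 20.7
ee_pos: [0.5439, -0.4013, 0.0287]
eef_rot: [3.142, -0.0, -0.192]
force: [-2.1, 2.2, 5.0]
grip_width: 0.0238
```

{"api": "send_rows", "payload": {
  "series": [
    [0, 0, 0, 0, 0, 0, -0.4],
    [0, 0, 0, 0, 0, 0, -0.3],
    [0, 0, 0, 0, 0, 0, -0.2],
    [0, 0, 0, 0, 0, 0, -0.1],
    [0, 0, 0, 0, 0, -0.02, -0.1],
    [0, 0, 0, 0, 0, -0.06, -0.1],
    [0, 0, 0, 0, 0, -0.105, 0.3],
    [0, 0, 0, 0, 0, -0.15, 1]
  ]
}}

```text
time_s: 21.5
ee_pos: [0.5436, -0.4011, 0.1798]
eef_rot: [-3.141, 0.0, -0.192]
force: [0.2, -0.1, 0.7]
grip_width: 0.0548
```

Run:
```python
from h import *
from station import ctrl
go(.513,-.143,.18,30)
c=ctrl.camera("wrist");np.savez("pics/wrist9.npz",**c);cv2.imwrite("pics/wrist9.png",c["pixels"][:,:,::-1])
```

```text
at [ 0.5436 -0.4011  0.1798] [-180.    0.  -11.] w 0.0548 t 21.5 
 turn [ -0.   0. -41.] shift [-7.930e-02 -2.475e-01 -2.000e-04] rows 5.2
```

View pics/wrist9.png

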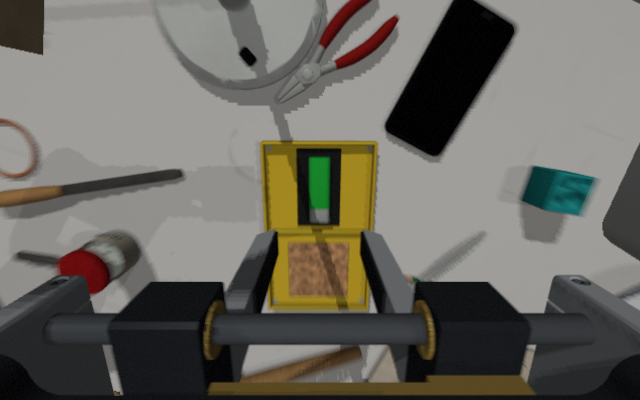

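{"api": "send_rows", "payload": {
  "series": [
    [0, 0, -5, -0.006, -0.02, 0, 1],
    [0, 0, -10, -0.017, -0.053, 0, 1],
    [0, 0, -16, -0.029, -0.09, 0, 1],
    [0, 0, -22, -0.042, -0.13, 0, 1],
    [0, 0, -28, -0.055, -0.17, 0, 1],
    [0, 0, -34, -0.067, -0.21, 0, 1],
    [0, 0, -41, -0.076, -0.238, 0, 1],
    [0, 0, -41, -0.0793, -0.2475, 0, 1]
  ]
}}

```text
time_s: 22.35
ee_pos: [0.513, -0.1409, 0.1784]
eef_rot: [3.142, -0.0, 0.528]
force: [-0.2, -0.8, 0.3]
grip_width: 0.094
```

{"api": "send_rows", "payload": {
  "series": [
    [0, 0, 0, 0, 0, 0, 1],
    [0, 0, 0, 0, 0, 0, 1]
  ]
}}

```text
time_s: 22.55
ee_pos: [0.5134, -0.1441, 0.1782]
eef_rot: [3.141, -0.0, 0.521]
force: [-0.0, -0.7, -0.1]
grip_width: 0.094
```

Run:
```python
from h import *
from station import ctrl
go(.513,-.143,.03,30)
c=ctrl.camera("wrist");np.savez("pics/wrist10.npz",**c);cv2.imwrite("pics/wrist10.png",c["pixels"][:,:,::-1])
p,k=pts(c,.46,.57,-.2,-.09,.055,.08); s=k[:,0]>k[:,1]+60; print(circ(p[s]),len(p))
```

```text
at [ 0.5134 -0.1441  0.1782] [180.   -0.   29.8] w 0.094 t 22.55 
 turn [ 0.  -0.  -0.2] shift [ 1.000e-04 -1.200e-03  1.482e-01] rows 3.0
circ 514.6 -143.3 r 24.9 z 64.8 2116
```

View pics/wrist10.png

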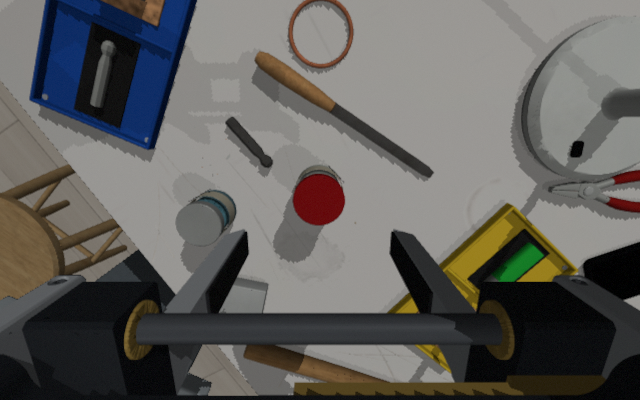

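{"api": "send_rows", "payload": {
  "series": [
    [0, 0, 0, 0.001, -0.001, 0.01, 0.55],
    [0, 0, 0, 0.001, -0.001, 0.03, 0.55],
    [0, 0, 0, 0.001, -0.001, 0.06, 0.55],
    [0, 0, 0, 0.001, -0.001, 0.09, 0.55],
    [0, 0, 0, 0.001, -0.001, 0.12, 0.55],
    [0, 0, 0, 0.001, -0.001, 0.138, 0.55],
    [0, 0, 0, 0.001, -0.001, 0.148, 0.55],
    [0, 0, 0, 0.001, -0.001, 0.148, 0.55]
  ],
  "force": 20
}}

```text
time_s: 23.4
ee_pos: [0.5129, -0.142, 0.0288]
eef_rot: [-3.14, 0.002, 0.522]
force: [1.1, 0.2, 0.9]
grip_width: 0.0728
```

{"api": "send_rows", "payload": {
  "series": [
    [0, 0, 0, 0, 0, 0, 0.3],
    [0, 0, 0, 0, 0, 0, 0.2],
    [0, 0, 0, 0, 0, 0, 0.1],
    [0, 0, 0, 0, 0, 0, -0.1],
    [0, 0, 0, 0, 0, 0, -1],
    [0, 0, 0, 0, 0, 0, -1],
    [0, 0, 0, 0, 0, 0, -1]
  ]
}}

```text
time_s: 24.1
ee_pos: [0.5141, -0.142, 0.031]
eef_rot: [3.14, -0.001, 0.523]
force: [-0.6, -0.5, 6.0]
grip_width: 0.0499
```

{"api": "send_rows", "payload": {
  "series": [
    [0, 0, 0, 0, 0, 0, -1],
    [0, 0, 0, 0, 0, -0.01, -1],
    [0, 0, 0, 0, 0, -0.04, -1],
    [0, 0, 0, 0, 0, -0.08, -1],
    [0, 0, 0, 0, 0, -0.12, -1],
    [0, 0, 0, 0, 0, -0.14, -1],
    [0, 0, 0, 0, 0, -0.14, -1]
  ]
}}

```text
time_s: 24.8
ee_pos: [0.5145, -0.142, 0.1735]
eef_rot: [3.138, -0.003, 0.524]
force: [-0.7, -0.2, -0.9]
grip_width: 0.05
```

Run:
```python
from h import *
from station import ctrl
go(.4405,-.3804,.17,-11)
c=ctrl.camera("wrist");np.savez("pics/wrist11.npz",**c);cv2.imwrite("pics/wrist11.png",c["pixels"][:,:,::-1])
P=cloud(c);k=c["pixels"].astype(int);m=(k[...,0]>k[...,1]+60)&(k[...,0]>k[...,2]+60)&(P[...,2]>.15)&(P[...,2]<.25);p=P[m];print(circ(p),len(p))
```

```text
at [ 0.5145 -0.142   0.1735] [179.8  -0.2  30. ] w 0.05 t 24.8 
 turn [ 0.1 -0.3 41. ] shift [-0.1833  0.1694  0.0035] rows 5.0
circ 514.2 -141.5 r 24.8 z 207.3 1853
```

View pics/wrist11.png

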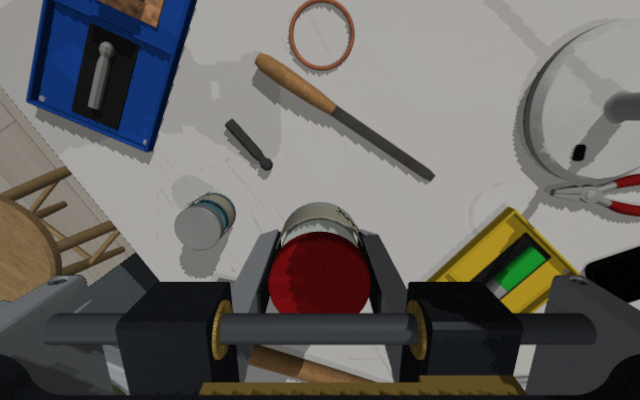

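{"api": "send_rows", "payload": {
  "series": [
    [0, 0, 5, -0.013, 0.012, 0, -1],
    [0, 0, 10, -0.035, 0.032, 0, -1],
    [0, 0, 16, -0.06, 0.056, 0, -1],
    [0, 0, 22, -0.088, 0.081, 0, -1],
    [0, 0, 28, -0.116, 0.107, 0, -1],
    [0, 0, 34, -0.144, 0.133, 0, -1],
    [0, 0, 39, -0.17, 0.157, 0, -1],
    [0, 0, 41, -0.1833, 0.1694, 0, -1]
  ]
}}

```text
time_s: 25.65
ee_pos: [0.438, -0.3818, 0.1682]
eef_rot: [-3.14, 0.003, -0.197]
force: [0.4, 1.0, -0.6]
grip_width: 0.0501
```

{"api": "send_rows", "payload": {
  "series": [
    [0, 0, 0, 0, 0, 0, -1],
    [0, 0, 0, 0, 0, 0, -1]
  ]
}}

```text
time_s: 25.85
ee_pos: [0.4396, -0.3792, 0.1692]
eef_rot: [-3.14, 0.001, -0.191]
force: [-0.5, 0.3, 0.0]
grip_width: 0.0503
```

Run:
```python
from h import *
from station import ctrl
go(.441,-.3804,.04,-11)
c=ctrl.camera("wrist");np.savez("pics/wrist12.npz",**c);cv2.imwrite("pics/wrist12.png",c["pixels"][:,:,::-1])
P=cloud(c);k=c["pixels"].astype(int);m=(k[...,0]>k[...,1]+60)&(k[...,0]>k[...,2]+60)&(P[...,2]>.15)&(P[...,2]<.25);p=P[m];print(circ(p),len(p))
```

```text
at [ 0.4396 -0.3792  0.1692] [-1.799e+02  1.000e-01 -1.090e+01] w 0.0503 t 25.85 
 turn [-0.1  0.1  0.1] shift [0.0018 0.001  0.1292] rows 2.6
circ 439.6 -379.7 r 25.2 z 203.0 6514
```

View pics/wrist12.png

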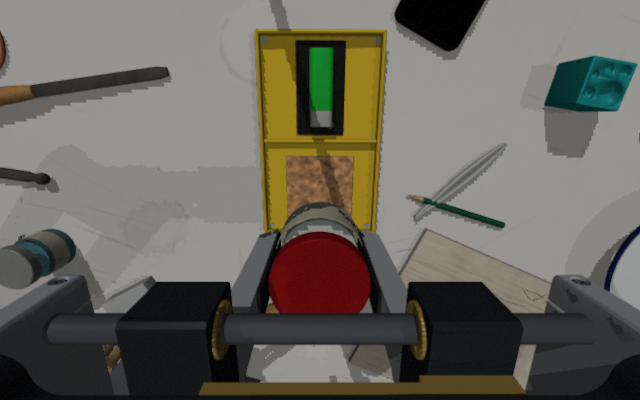

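{"api": "send_rows", "payload": {
  "series": [
    [0, 0, 0, 0.0015, 0.001, 0.03, -1],
    [0, 0, 0, 0.0015, 0.001, 0.065, -1],
    [0, 0, 0, 0.0015, 0.001, 0.095, -1],
    [0, 0, 0, 0.0015, 0.001, 0.113, -1],
    [0, 0, 0, 0.0015, 0.001, 0.123, -1],
    [0, 0, 0, 0.0015, 0.001, 0.128, -1],
    [0, 0, 0, 0.0015, 0.001, 0.128, -1],
    [0, 0, 0, 0.0015, 0.001, 0.128, -1]
  ]
}}

```text
time_s: 26.7
ee_pos: [0.4413, -0.3815, 0.0432]
eef_rot: [3.141, -0.001, -0.192]
force: [-0.7, 0.3, -0.4]
grip_width: 0.0505
```

{"api": "send_rows", "payload": {
  "series": [
    [0, 0, 0, 0, 0, 0.001, -1],
    [0, 0, 0, 0, 0, 0.001, -1]
  ]
}}

```text
time_s: 26.9
ee_pos: [0.441, -0.3815, 0.0417]
eef_rot: [3.141, -0.001, -0.192]
force: [0.1, -0.1, -2.2]
grip_width: 0.0503
```

{"api": "send_rows", "payload": {
  "series": [
    [0, 0, 0, 0, 0, 0.001, -1],
    [0, 0, 0, 0, 0, 0.002, -1],
    [0, 0, 0, 0, 0, 0.002, -1]
  ]
}}

```text
time_s: 27.2
ee_pos: [0.4408, -0.3814, 0.0391]
eef_rot: [-3.142, 0.0, -0.192]
force: [0.6, 0.1, -0.7]
grip_width: 0.0503
```

{"api": "send_rows", "payload": {
  "series": [
    [0, 0, 0, 0, 0, 0.001, -1],
    [0, 0, 0, 0, 0, 0.001, -1]
  ]
}}

```text
time_s: 27.4
ee_pos: [0.4408, -0.3813, 0.0381]
eef_rot: [-3.141, 0.0, -0.192]
force: [-0.2, -0.4, -0.8]
grip_width: 0.0503
```

{"api": "send_rows", "payload": {
  "series": [
    [0, 0, 0, 0, 0, 0.001, -1],
    [0, 0, 0, 0, 0, 0.001, -1]
  ]
}}

```text
time_s: 27.6
ee_pos: [0.4409, -0.3815, 0.0379]
eef_rot: [3.141, -0.0, -0.192]
force: [-2.3, 2.5, 7.6]
grip_width: 0.0506
```

Contact; release.

{"api": "send_rows", "payload": {
  "series": [
    [0, 0, 0, 0, 0, -0.0003, 0.2],
    [0, 0, 0, 0, 0, -0.0003, 0.3],
    [0, 0, 0, 0, 0, -0.0003, 0.5],
    [0, 0, 0, 0, 0, -0.0003, 0.5],
    [0, 0, 0, 0, 0, -0.0003, 0.5],
    [0, 0, 0, 0, 0, -0.03, 0.5],
    [0, 0, 0, 0, 0, -0.07, 0.5],
    [0, 0, 0, 0, 0, -0.115, 0.6]
  ]
}}

```text
time_s: 28.4
ee_pos: [0.4404, -0.381, 0.1528]
eef_rot: [-3.14, 0.002, -0.192]
force: [0.6, -0.7, 0.4]
grip_width: 0.0741
```

{"api": "send_rows", "payload": {
  "series": [
    [0, 0, 0, -0.02, 0, -0.05, 1],
    [0, 0, 0, -0.05, 0, -0.1, 1],
    [0, 0, 0, -0.05, -0.04, -0.15, 1],
    [0, 0, 0, -0.05, -0.08, -0.19, 1],
    [0, 0, 0, -0.05, -0.11, -0.22, 1],
    [0, 0, 0, -0.05, -0.11, -0.22, 1],
    [0, 0, 0, -0.05, -0.11, -0.22, 1]
  ]
}}

```text
time_s: 29.1
ee_pos: [0.4133, -0.2628, 0.3747]
eef_rot: [3.14, -0.004, -0.19]
force: [-0.0, -0.4, -0.4]
grip_width: 0.0939
```

Run:
```python
from h import *
from station import ctrl
c=ctrl.camera("wrist");np.savez("pics/wrist13.npz",**c);cv2.imwrite("pics/wrist13.png",c["pixels"][:,:,::-1])
for n in("scene","side"):
    d=ctrl.camera(n); np.savez(f"pics/{n}13.npz",**d); cv2.imwrite(f"pics/{n}13.png",d["pixels"][:,:,::-1])
o=ctrl.get_obs();print(o["ee_pos"],o["time_s"],o["force"])
def fr(x,y,cx,cy,a):
    a=np.radians(a);dx,dy=x-cx,y-cy;return round(dx*np.cos(a)+dy*np.sin(a),1),round(-dx*np.sin(a)+dy*np.cos(a),1)
p,k=pts(c,.39,.49,-.44,-.33,.06,.09); print("red",circ(p),rect(p))
x,y=map(float,circ(p).split()[1:3]);print(fr(x,y,493,-390.5,169))
p,k=pts(c,.49,.6,-.44,-.36,.01,.03); g=(k[:,1]>k[:,0]+40)|(k.min(1)>90);print("lighter",rect(p[g]))
p,k=pts(c,.46,.555,.09,.13,.0125,.03);print("punch",rect(p))
p,k=pts(c,.57,.66,.06,.17,.04,.07); print("block",rect(p) if len(p) else 0)
p,k=pts(c,.38,.48,-.09,0.01,.05,.08); print("grey",circ(p))
p,k=pts(c,.49,.56,-.1,0,.004,.03); print("dark",rect(p))
```

```text
[ 0.41247425 -0.26442683  0.37069958] 29.25 [-0.2352292  -0.84246206  0.44497418]
red circ 439.8 -381.1 r 25.5 z 71.9 ctr 439.9 -380.7 size 50.1 48.8 ang 79.1 n 879 z 70.1 71.9 73.6 mean 440.5 -380.4
(np.float64(54.0), np.float64(0.9))
lighter ctr 554.8 -404.8 size 35.7 92.8 ang 66.1 n 635 z 17.4 19.7 22.1 mean 548.2 -401.4
punch ctr 515.5 111.2 size 84.2 17.6 ang 12.7 n 246 z 13.5 16.6 19.6 mean 507.4 108.3
block ctr 609.2 120.1 size 42.5 43.4 ang 5.8 n 939 z 41.4 48.8 51.7 mean 609.1 118.6
grey circ 428.5 -50.5 r 23.9 z 57.7
dark ctr 536.9 -56.3 size 66.8 52.3 ang 75.4 n 261 z 8.7 11.6 14.9 mean 519.5 -52.3
```

View pics/wrist13.png

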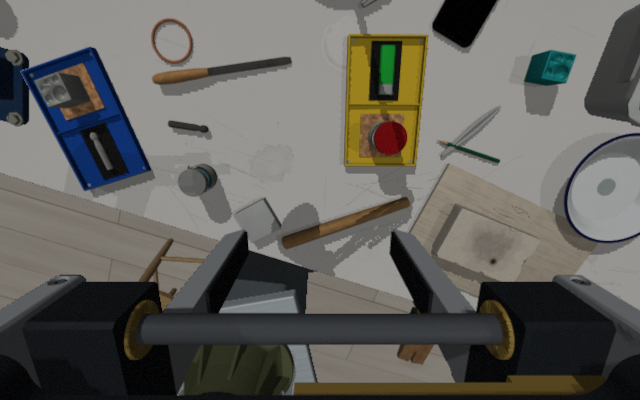

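View pics/side13.png

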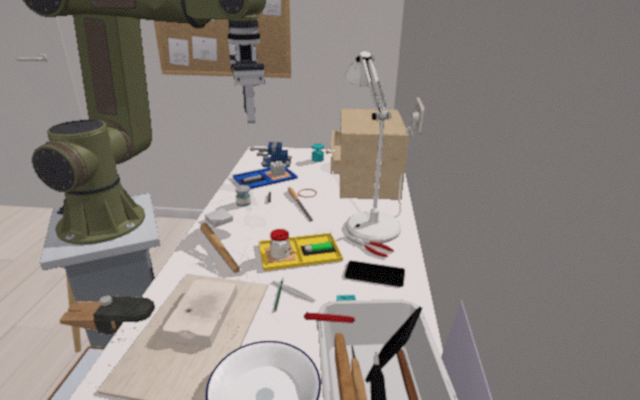

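```bash
python3 - <<'E'
from h import *
def fr(x,y,cx,cy,a):
    a=np.radians(a);dx,dy=x-cx,y-cy;return np.round([dx*np.cos(a)+dy*np.sin(a),-dx*np.sin(a)+dy*np.cos(a)],1)
def comp(f,cx,cy,a,h):
    P=cloud(load(f"pics/{f}.npz")).reshape(-1,3)*1e3; 
    t=np.radians(a);dx,dy=P[:,0]-cx,P[:,1]-cy;X=dx*np.cos(t)+dy*np.sin(t);Y=-dx*np.sin(t)+dy*np.cos(t)
    m=(X>-99)&(X<-6)&(abs(Y)<25)&(P[:,2]>h)&(P[:,2]<30); q=np.c_[X,Y,P[:,2]][m]/1e3; print(f,rect(q))
for f in("wrist12","wrist13"): comp(f,493,-390.5,169,14)
for f in("wrist6","wrist13"): comp(f,558.2,114.2,6,11)
E
python3 -c "
from station import ctrl
ctrl.hand_in()"
```

```text
wrist12 ctr -50.4 0.8 size 76.3 24.6 ang 0.9 n 1872 z 17.0 19.7 21.5 mean -52.6 0.6
wrist13 ctr -50.7 -0.2 size 75.5 24.2 ang 0.5 n 736 z 16.5 19.6 22.0 mean -51.7 -0.7
wrist6 ctr -50.5 0.9 size 10.2 67.5 ang 89.8 n 515 z 14.6 16.8 19.0 mean -49.9 1.2
wrist13 ctr -51.4 -0.1 size 11.0 66.6 ang 89.4 n 268 z 12.0 16.4 19.5 mean -51.9 -1.0
the job is handed in; nothing more can be done
```

Both kits are made up and I handed the job in at about 29 s of the 96 s allowed. I lowered each thing until the wrist force showed contact, then opened the fingers and lifted clear.

Last checks from the wrist camera, measured before hand-in; positions are in each tray's own frame:

| Thing | Measured (x, y) in mm | Target (x, y) in mm | Other |
|---|---|---|---|
| Doming block (blue tray, cork) | about +51 to +52, 0 to +1 | +53, 0 | square to the tray |
| Bright punch (blue tray, strip) | about -51, within 1 | -52, 0 | within 1° of the long side |
| Red-lidded jar (yellow tray, cork) | about +54, +1 | +53, 0 | upright, lid at the right height |
| Lighter (yellow tray, strip) | about -51, within 1 | -52, 0 | within 1° of the long side |

- **Left alone:** the grey-lidded jar measured within 1 mm of where it started. I did not touch the turquoise look-alikes.
- **Checks that disagreed:** the last rectangle fit for the dark punch was spoiled by nearby points, but the average position of its points was within 1 mm of the start. The first final fits for the lighter and bright punch were spoiled the same way; repeating them in the tray frames gave the values above.

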